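# Thick clay rolling pin out of its spring clips

### The job

Two small clay rolling pins sit in spring clips on the pottery bench. Take the one with the thicker barrel out of its clips by rolling it sideways through the sprung open side (a fixed lip above stops it from being pulled straight up), and lay it, without dropping it, in the two V saddles of the wooden stand. Leave the slim pin in its clips.

Things in the scene. Friction and masses are not known exactly. Their poses are not given: they have to be found in the camera images.
- thick_pin_center (a point): Centre of the thick rolling pin: light wooden barrel 44 mm in diameter, 100 mm long, with a handle 20 mm in diameter and 48 mm long at each end (196 mm overall, 0.1 to 0.25 kg). Its y axis runs along the pin; x and z turn as it rolls. The clips hold the handles; the barrel hangs free between them, its axis 45 mm above the bench and 35 mm above the holder board, to be gripped across.
- holder_a_seat (a point): Seat of the thick pin's centre in its two clips (144 mm apart, 14 mm wide, 63 mm high) on a fixed board 105 x 200 x 10 mm. y along the pin, z up, +x level to the open side. Fixed steel behind; a lip 2 mm over the handles bars lifting. On +x a spring jaw per handle folds outwards at 2 to 5 N and lets the pin pass level; from 40 mm along +x it can be lifted. 3 mm of play.
- stand_seat (a point): Where the pin's centre rests in the wooden stand, 44 mm above the bench. y along the resting pin, either way round; x level across it, z up. Fixed board 75 x 190 x 10 mm with two 90 degree V saddles, 16 mm thick, centred at y = +-74 mm, 50 mm wide at the mouth, tops 57 mm above the bench. The handles lie in the Vs, the barrel between the saddles with 16 mm to spare at each end.
- slim_pin_center (a point): Centre of the slim rolling pin: same handles and length as the thick one, but a barrel of only 28 mm diameter; held in the clips of a second, identical holder. Its y axis runs along it. To be left alone.
Things that resemble listed ones, but are neither listed nor needed, are in the scene too. What is shaped like the part that bears thick_pin_center but turquoise or white is not meant.

How it is judged:
By the outcome, as a careful person would: the job done as asked, in the order asked, and still so for the second after the job is handed in, with the robot touching nothing.
It also fails if it takes over 42 s, if anything falls off the work surface, if the arm or the gripper's body presses on something with over 40 N, if the wrist force passes 120 N, or if a joint passes its speed limit or range.

### The arm

A 6-joint arm with a two-finger parallel gripper is mounted at the origin on the work surface. World frame = base frame: x ahead of the robot, y to its left, z up, the work surface at z = 0. Lengths are in mm, angles in rad, forces in N, time in s.
With the tool pointing down it reaches from about 350 to 975 mm from the base axis. Payload 7.1 kg.
Tool frame: the origin (TCP) lies on the centre line of the jaws, within the pads' length; the fingertips stand 8 mm ahead of it and the grasp point (between the pads) lies 11 mm behind it; z points along the fingers, x is the direction in which the jaws open and shut, and the axes are right-handed (so a half turn about z gives the same grasp; the last joint's range is limited). The gripper opens to 88 mm and grips with 3 to 60 N. Pads are 20 mm wide; open, the fingers measure 115 mm over their backs; the gripper's body (75 mm by 178 mm) begins 61 mm behind the grasp point.
Start: joints at [-1.312, 0.423, 1.63, -0, 1.089, -0.019], TCP at [171.419, -601.016, 230.675] pointing down, gripper open.
Joint ranges: [-3, 3], [-0.9, 2.11], [0.09, 2.58], [-1.31, 4.45], [0.11, 2.69], [-2.54, 2.54]. Speed limits (rad/s): [2.39, 2.39, 3.01, 3.14, 3.14, 3.14].

### API

Orientations are given as a rotation vector (axis times angle).
In Python, from workcell import ctrl gives the robot as it stands.
- The arm moves only by the shell command python3 -m handwheel 'ROWS'. ROWS is JSON, a list of rows, each a list of 3 entries, a list of its own where there are three numbers: the turn, a rotation vector about the tool's x, y, z in rad, then the shift along the tool's x, y, z in mm, then the opening, from 0 (shut) to 1 (fully open). In form: [[[ax, ay, az], [tx, ty, tz], jaw], ...]. A call has exactly 10 rows; each row shifts and turns the pose as measured when the row begins, along the tool's axes as they then stand; what a row does not reach is not made up. A row lasts 1/12 s, in which the tool goes at most 41.7 mm and 7.16 degrees, less where a joint would pass 70% of its speed; a pose out of reach is approached as far as the arm can. A call with a gripper value outside its range is refused whole. The fingers move at their own pace and stop on an object; the grip force is fixed at half the most. Time passes only in rows, so rows that do not move let the fingers close, or fill a call up. It gives the time, the measured TCP pose, the force and the opening at its end, in the units of the state.
- ctrl.get_obs(): the state, without advancing time (a new reading comes with each control period).
- ctrl.get_image(name): name is "scene" or "top" or "wrist"; returns a dict with "pixels" (384x512x3 uint8, red, green, blue), "camera_matrix" (3x3 intrinsics, pixels), "rvec" (rotation vector, rad) and "tvec" (3), from world to camera coordinates, as OpenCV has them. Camera axes: x right, y down, z forward; pixel columns grow to the right and rows downward; lengths in mm; the calibration is good to about 2 mm. The wrist camera is an equidistant fisheye: a pixel r from the principal point sees the ray r / f radians off the axis. A picture is of the moment at which its call begins. There is no depth.
- ctrl.close_job(): hands the job in, once; it reports no verdict.
Trained networks look in a picture, given as the dict that the camera call returned (one of the last four; its "shot" number tells which), for a name from the list of things; names that differ only in an ending like _2 or _b are one class to them, and where a whole thing is asked for, a point or a joint stands for the part that bears it (a point fixed in the world has none). Each returns a list of dicts, best first, with "score" (0 to 1); they miss things now and then, are a little off and sometimes report something else, mostly with a low value. They report only what shows in the picture. A call takes as long as a camera call. They do not tell look-alikes from the thing itself.
- ctrl.look_for(picture, query): "position" ([x, y, z] in mm, in the coordinates of the camera as it stood for that picture, good to about 4 mm: the middle of the surface that is visible of it).
- ctrl.spot_point(picture, query): "position" ([x, y, z] in mm, in the coordinates of the camera as it stood for that picture, good to about 4 mm: a listed point, or the origin of a listed thing).
The state is a dict: "t": time; "qpos": joint angles; "qvel": joint speeds; "joint_torque": joint torques, N m; "ee_pos": TCP position; "orientation": TCP orientation; "ft_force": force on the tool from outside, world axes, zero at the start; "moment": the same for the moment, N m; "width": finger opening in mm.
Only numpy, scipy, OpenCV 4.12 (cv2) and the standard library are available. Lean on these libraries where they do the work, as an engineer would, in place of code of your own. Each camera call takes 0.05 s, during which the arm holds its last target.

## Working session

There is one attempt and no reset: what is moved stays moved. The work goes in short steps, Python scripts to look and compute and a shell command to move; the robot and the scene stay as the last step left them, time stands still between calls to the robot, and variables do not carry over. Pictures are saved under pics/ and viewed, and the job is handed in when it is done.

```bash
mkdir -p pics; ls
cat > h.py <<'E'
import numpy as np, cv2, json
from workcell import ctrl
def save(d,n): cv2.imwrite('pics/'+n,cv2.cvtColor(d['pixels'],cv2.COLOR_RGB2BGR))
def toworld(d,p):
    R=cv2.Rodrigues(np.array(d['rvec'],float))[0]; return R.T@(np.array(p,float).ravel()-np.array(d['tvec'],float).ravel())
E
python3 - <<'E'
from h import *
o=ctrl.get_obs(); print(o)
for n in ['scene','top']:
    d=ctrl.get_image(n); save(d,n+'0.png')
    for q in ['thick_pin_center','holder_a_seat','stand_seat','slim_pin_center']:
        for r in ctrl.spot_point(d,q): print(n,q,round(r['score'],2),toworld(d,r['position']).round(0))
E
```

```text
pics
{'t': 0.0, 'qpos': array([-1.31200684e+00,  4.23840528e-01,  1.63072363e+00,  2.78681782e-05,
        1.08856112e+00, -1.90037995e-02]), 'qvel': array([-0.00055171, -0.00090331, -0.00043088, -0.00072253,  0.00041569,
       -0.00111391]), 'joint_torque': array([ 2.78599597e-03, -5.44619787e+01, -2.73668200e+01,  6.44697645e-02,
        2.27323745e-02, -1.10122014e-04]), 'ee_pos': array([ 171.28381764, -600.49384676,  229.88865865]), 'orientation': array([-2.50682363e+00,  1.89192208e+00,  1.86920175e-03]), 'ft_force': array([-0.19417076, -0.14373494,  0.31126474]), 'moment': array([ 0.02999752, -0.00219606, -0.00476924]), 'width': 88.02586355078442}
scene thick_pin_center 0.92 [464. 282.  43.]
scene thick_pin_center 0.77 [ 318. -243.   20.]
scene thick_pin_center 0.75 [710. 167.  24.]
scene thick_pin_center 0.74 [275. 335.  19.]
scene stand_seat 0.83 [ 550. -281.   47.]
scene slim_pin_center 0.6 [509.  30.  41.]
top thick_pin_center 0.87 [704. 165.  24.]
top thick_pin_center 0.72 [275. 331.  25.]
top thick_pin_center 0.64 [ 319. -244.   21.]
top thick_pin_center 0.58 [463. 277.  47.]
top holder_a_seat 0.92 [459. 280.  47.]
top holder_a_seat 0.73 [464. 283.  43.]
top stand_seat 0.67 [ 552. -283.   48.]
top slim_pin_center 0.69 [514.  34.  50.]
```

View pics/scene0.png

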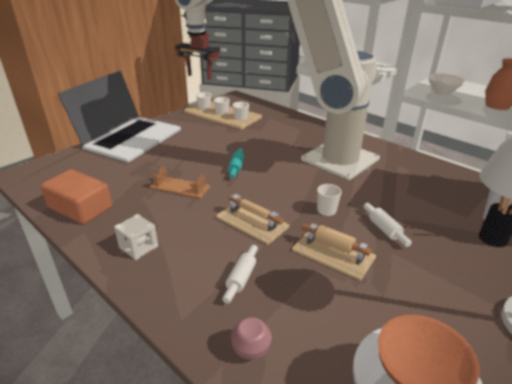

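View pics/top0.png

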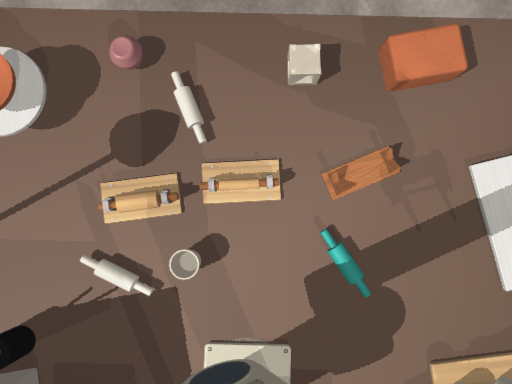

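The top view shows the thick pin in its clips at about (140,203), the slim pin at (240,185) and the stand at (361,173). I'll zoom in for the axes and the open side.

Run:
```python
from h import *
a=cv2.imread('pics/top0.png'); s=cv2.imread('pics/scene0.png')
A=cv2.resize(a[165:230,90:190],(800,520),interpolation=cv2.INTER_CUBIC)
B=cv2.resize(a[140:205,315:415],(800,520),interpolation=cv2.INTER_CUBIC)
C=cv2.resize(s[215:280,285:385],(800,520),interpolation=cv2.INTER_CUBIC)
for n,i in zip('ABC',(A,B,C)): cv2.imwrite(f'pics/z{n}.png',i)
```

```text
(no output)
```

View pics/zA.png

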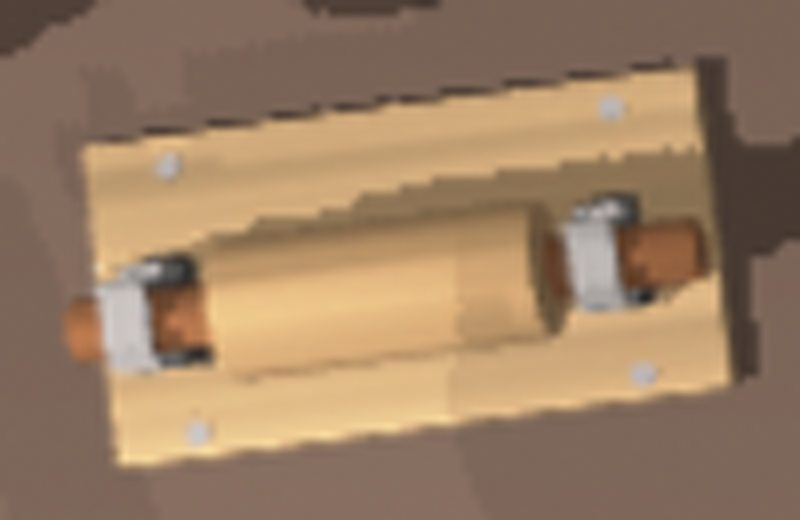

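View pics/zB.png

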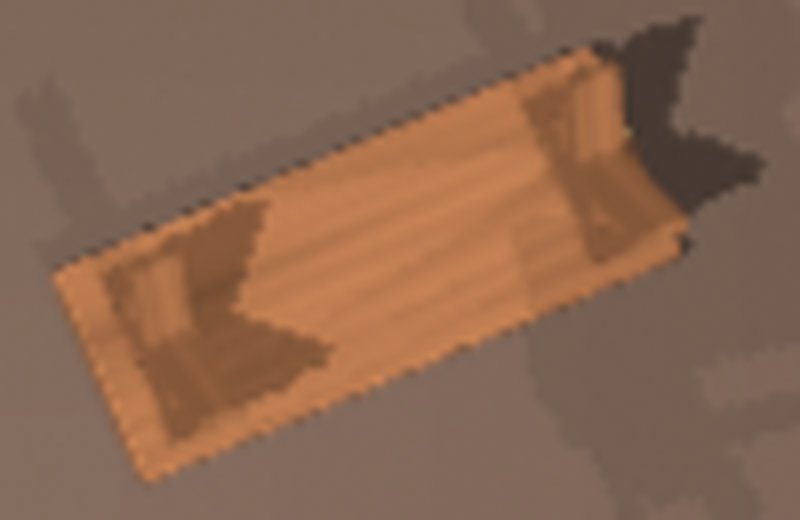

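View pics/zC.png

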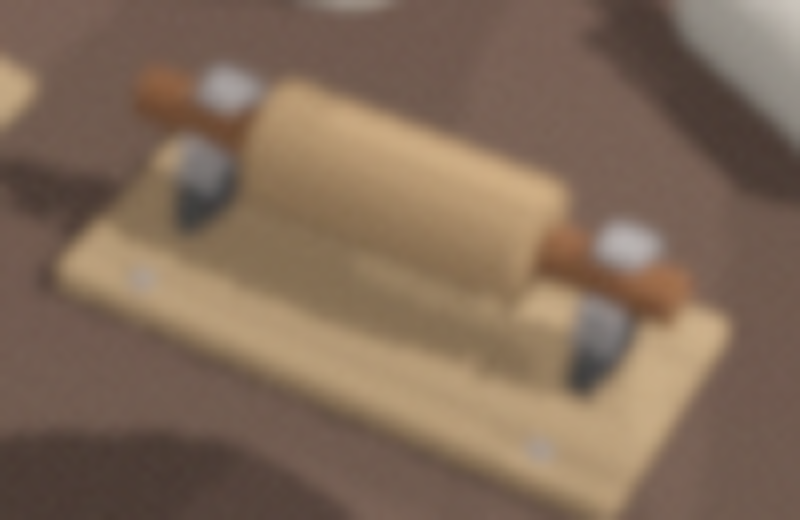

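```bash
cat >> h.py <<'E'
def ray(d,u,v,fish=False):
    K=np.array(d['camera_matrix'],float);R=cv2.Rodrigues(np.array(d['rvec'],float))[0]
    x=(u-K[0,2])/K[0,0];y=(v-K[1,2])/K[1,1]
    if fish:
        r=np.hypot(x,y); c=np.array([np.sin(r)*x/max(r,1e-9),np.sin(r)*y/max(r,1e-9),np.cos(r)])
    else: c=np.array([x,y,1.])
    return toworld(d,[0,0,0]), R.T@c
def atz(d,u,v,z,fish=False):
    o,r=ray(d,u,v,fish); return o+r*(z-o[2])/r[2]
def proj(d,P,fish=False):
    K=np.array(d['camera_matrix'],float);R=cv2.Rodrigues(np.array(d['rvec'],float))[0]
    c=R@np.array(P,float)+np.array(d['tvec'],float).ravel()
    if fish:
        r=np.hypot(c[0],c[1]); th=np.arctan2(r,c[2]); c=np.array([c[0]/r*th,c[1]/r*th,1])
    else: c=c/c[2]
    return K[0,0]*c[0]+K[0,2],K[1,1]*c[1]+K[1,2]
E
python3 - <<'E'
from h import *
d=ctrl.get_image('top')
print(toworld(d,[0,0,0]))
f=lambda L,ox,oy,z:np.array([atz(d,ox+u/8-.5+1/16,oy+v/8-.5+1/16,z)[:2] for u,v in L])
A=f([(85,147),(697,68),(730,385),(118,465)],90,165,10)
B=f([(55,270),(590,48),(688,250),(150,482)],315,140,10)
for n,P in (('holder',A),('stand',B)):
    print(n,P.round(1).tolist(),'c',P.mean(0).round(1))
    print([np.linalg.norm(P[i]-P[i-1]).round(1) for i in range(4)])
    l=(P[0]-P[1]+P[3]-P[2]); print('yaw of long axis from +y deg',np.degrees(np.arctan2(-l[0],l[1])))
# pin: barrel silhouettes/ handle ends at z=45
H=f([(65,328),(708,250)],90,165,45); print('handle ends',H, np.linalg.norm(H[0]-H[1]),H.mean(0))
Bm=f([(205,245),(525,208),(240,378),(550,335)],90,165,45);print('barrel',Bm,Bm.mean(0))
# orientation now
R=cv2.Rodrigues(ctrl.get_obs()['orientation'])[0];print(R.round(3))
E
```

```text
[428.87409698 -20.48894479 985.44041785]
holder [[507.4, 391.2], [537.9, 194.4], [435.9, 180.0], [405.3, 375.7]] c [471.6 285.3]
[np.float64(103.3), np.float64(199.1), np.float64(103.0), np.float64(198.0)]
yaw of long axis from +y deg 8.847389561966981
stand [[546.5, -179.4], [622.9, -351.3], [558.0, -383.2], [478.8, -211.0]] c [ 551.5 -281.2]
[np.float64(74.7), np.float64(188.1), np.float64(72.4), np.float64(189.6)]
yaw of long axis from +y deg 24.344754532289407
handle ends [[448.09109218 379.93466641]
 [477.29473215 181.19848682]] 200.8704101272499 [462.69291216 280.56657661]
barrel [[474.95225191 337.61867115]
 [488.94268313 238.57838247]
 [433.96315914 324.87739664]
 [449.69029569 229.25021949]] [461.88709747 282.58116744]
[[ 0.274 -0.962  0.   ]
 [-0.962 -0.274 -0.   ]
 [ 0.    -0.    -1.   ]]
```

```bash
python3 -m handwheel '[[[0,0,0],[-18,-36,0],1],[[0,0,0],[-18,-36,0],1],[[0,0,0],[-18,-36,0],1],[[0,0,0],[-18,-36,0],1],[[0,0,0],[-18,-36,0],1],[[0,0,0],[-18,-36,0],1],[[0,0,0],[-18,-36,0],1],[[0,0,0],[-18,-36,0],1],[[0,0,0],[-18,-36,0],1],[[0,0,0],[-18,-36,0],1]]'
python3 - <<'E'
from h import *
d=ctrl.get_image('wrist'); save(d,'w1.png'); print(toworld(d,[0,0,0]),d['camera_matrix'])
print(proj(d,(551.5,-281.2,44),True))
for r in ctrl.spot_point(d,'stand_seat'): print(r['score'],toworld(d,r['position']))
E
```

```text
t: 1.38
ee_pos: [474.3, -326.8, 231.2]
orientation: [2.492, -1.907, 0.008]
ft_force: [0.1, -0.4, -0.3]
width: 87.8
[ 542.66791562 -305.89580007  386.61336118] [[297.31863964   0.         253.4250159 ]
 [  0.         297.31863964 188.95902154]
 [  0.           0.           1.        ]]
(np.float64(232.51338760272998), np.float64(96.01417975111602))
0.58 [ 548.99647344 -277.79650211   43.28261859]
```

View pics/w1.png

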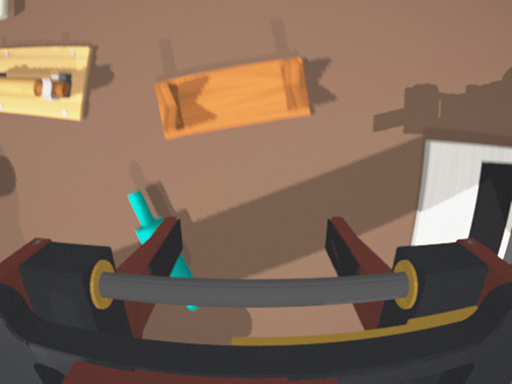

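The stand shows at about (232,97) in the wrist view. I'll take its board corners from a zoom.

Run:
```python
from h import *
a=cv2.imread('pics/w1.png')
cv2.imwrite('pics/zD.png',cv2.resize(a[45:150,145:325],(800,467),interpolation=cv2.INTER_CUBIC))
```

```text
(no output)
```

View pics/zD.png

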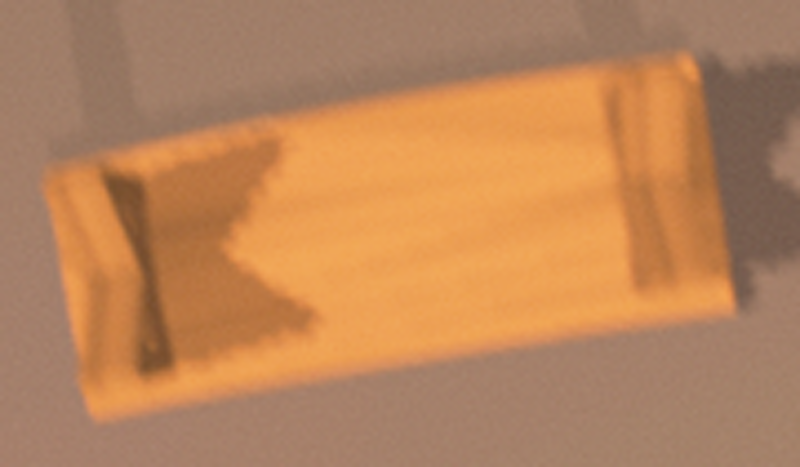

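Run:
```python
from h import *
d=ctrl.get_image('wrist'); s=180/800
P=np.array([atz(d,145+u*s-.4,45+v*s-.4,10,True)[:2] for u,v in [(45,180),(697,57),(735,303),(95,408)]])
print(P.round(1).tolist(),P.mean(0).round(1),[np.linalg.norm(P[i]-P[i-1]).round(1) for i in range(4)])
l=(P[0]-P[1]+P[3]-P[2]); print(np.degrees(np.arctan2(-l[0],l[1])))
# next leg
o=ctrl.get_obs();p=o['ee_pos'];R=cv2.Rodrigues(o['orientation'])[0]
print(p,R.T@(np.array([450,180,230])-p), np.degrees(np.arctan2(R[1,0],R[0,0])))
```

```text
[[545.9, -173.8], [627.0, -346.0], [561.5, -376.0], [484.0, -205.0]] [ 554.6 -275.2] [np.float64(69.3), np.float64(190.3), np.float64(72.1), np.float64(187.7)]
24.803782695360926
[ 474.84140828 -326.47576733  230.95822787] [-494.87168183 -110.60316912   -2.16197981] -74.59366449693893
```

```bash
python3 -m handwheel '[[[0,0,-0.12],[-39,-9,0],1],[[0,0,-0.12],[-37,-14,0],1],[[0,0,-0.12],[-35,-18,0],1],[[0,0,-0.12],[-33,-22,0],1],[[0,0,-0.12],[-30,-26,0],1],[[0,0,-0.12],[-27,-30,0],1],[[0,0,-0.12],[-23,-33,0],1],[[0,0,-0.12],[-19,-35,0],1],[[0,0,-0.12],[-15,-37,0],1],[[0,0,-0.12],[-10,-39,0],1]]'
cat >> h.py <<'E'
def rel(target,theta):
    o=ctrl.get_obs();p=o['ee_pos'];R=cv2.Rodrigues(o['orientation'])[0]
    th=np.degrees(np.arctan2(R[1,0],R[0,0]))
    print('pos',p.round(1),'theta',th.round(2),'tilt',R[:,2].round(4),'F',o['ft_force'].round(1),'w',round(o['width'],1),'t',o['t'])
    print('shift in tool axes',(R.T@(np.array(target)-p)).round(1),'turn about tool z',np.radians(th-theta).round(3))
E
python3 -c "
from h import *
rel((440,215,200),8.8)"
```

```text
t: 2.37
ee_pos: [450.8, 69.3, 227.7]
orientation: [3.127, -0.11, 0.009]
ft_force: [1.1, -0.1, -0.1]
width: 87.6
pos [450.8  69.3 227.7] theta -4.01 tilt [ 0.0055 -0.0124 -0.9999] F [ 1.1 -0.1 -0.1] w 87.6 t 2.3667
shift in tool axes [ -21.1 -145.    25.8] turn about tool z -0.224
```

```bash
python3 -m handwheel '[[[0,0,-0.11],[0,-38,3],1],[[0,0,-0.11],[0,-38,3],1],[[0,0,0],[0,-38,3],1],[[0,0,0],[0,-30,3],1],[[0,0,0],[0,0,0],1],[[0,0,0],[0,0,0],1],[[0,0,0],[0,0,0],1],[[0,0,0],[0,0,0],1],[[0,0,0],[0,0,0],1],[[0,0,0],[0,0,0],1]]'
python3 - <<'E'
from h import *
rel((462,281,200),8.8)
d=ctrl.get_image('wrist'); save(d,'w2.png')
for q in ['thick_pin_center','holder_a_seat']:
  for r in ctrl.spot_point(d,q): print(q,round(r['score'],2),toworld(d,r['position']).round(1))
print(proj(d,(462,281,45),True))
E
```

```text
t: 3.2
ee_pos: [441.4, 213.3, 214.8]
orientation: [3.117, 0.254, 0.013]
ft_force: [-0.1, -0.0, 0.1]
width: 87.9
pos [441.4 213.3 214.8] theta 9.31 tilt [ 0.0092 -0.0132 -0.9999] F [-0.1 -0.   0.1] w 87.9 t 3.2
shift in tool axes [ 31.2 -63.7  14.1] turn about tool z 0.009
thick_pin_center 0.83 [462.1 278.9  46.1]
thick_pin_center 0.82 [705.6 169.9  22.1]
thick_pin_center 0.72 [278.3 337.5  25.5]
(np.float64(282.3756419963324), np.float64(116.35461996777771))
```

View pics/w2.png

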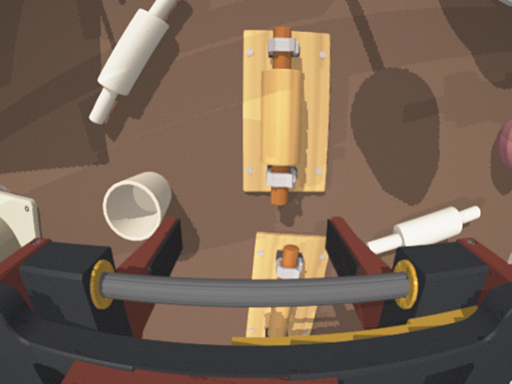

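The pin's barrel spans about (262–300, 70–163), its handle ends are at (282,27) and (279,203), and there's more board on the right, which is world +x. Zooming in.

Run:
```python
from h import *
a=cv2.imread('pics/w2.png')
cv2.imwrite('pics/zE.png',cv2.resize(a[20:210,230:345],(690//2*1,570),interpolation=cv2.INTER_CUBIC))
```

```text
(no output)
```

View pics/zE.png

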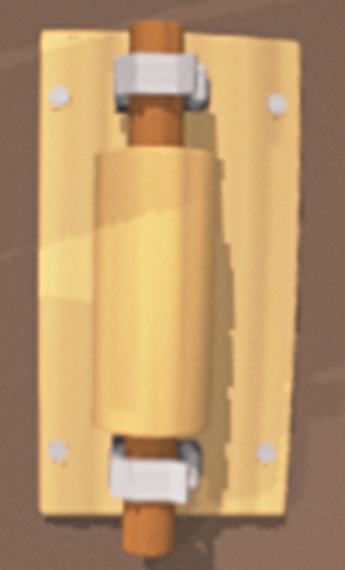

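Run:
```python
from h import *
d=ctrl.get_image('wrist')
g=lambda u,v,z:atz(d,230+u/3-.33,20+v/3-.33,z,True)
a=g(157,22,47);b=g(147,548,47);print(a,b,np.linalg.norm(a-b),(a+b)/2,np.degrees(np.arctan2(-(a-b)[0],(a-b)[1])))
for v,l,r in((160,95,216),(290,94,213),(425,97,210)):
  A=g(l,v,45);B=g(r,v,45);print(A,B,np.linalg.norm(A-B),(A+B)/2)
P=np.array([g(*p,10)[:2] for p in((42,31),(300,42),(285,515),(40,513))]);print(P.round(1).tolist(),P.mean(0));l=P[0]-P[3]+P[1]-P[2];print(np.degrees(np.arctan2(-l[0],l[1])))
```

```text
[444.97511787 379.36807563  47.        ] [475.3404522  184.99319919  47.        ] 196.73242265391144 [460.15778503 282.18063741  47.        ] 8.879007455721393
[431.59164014 324.4347995   45.        ] [474.45295675 332.6132498   45.        ] 43.63461368043126 [453.02229845 328.52402465  45.        ]
[439.02525776 277.60997697  45.        ] [481.69147045 285.27550095  45.        ] 43.349347897981616 [460.3583641  281.44273896  45.        ]
[448.43312472 228.6246893   45.        ] [490.10092075 235.66198104  45.        ] 42.257883294320514 [469.26702274 232.14333517  45.        ]
[[402.8, 377.9], [505.7, 394.5], [537.4, 197.1], [433.6, 181.2]] [469.86318323 287.66033623]
9.00036332942294
```

```bash
cat >> h.py <<'E'
def full(target,theta):
    o=ctrl.get_obs();p=o['ee_pos'];R=cv2.Rodrigues(o['orientation'])[0]
    t=np.radians(theta);T=np.array([[np.cos(t),np.sin(t),0],[np.sin(t),-np.cos(t),0],[0,0,-1.]])
    print('pos',p.round(1),'F',o['ft_force'].round(1),'w',round(o['width'],1),'t',round(o['t'],2),'rot',cv2.Rodrigues(R.T@T)[0].ravel().round(3),'shift',(R.T@(np.array(target)-p)).round(1))
    print('ideal-frame shift',(T.T@(np.array(target)-p)).round(1))
E
python3 -c "
from h import *
full((460.5,281.5,110),9)"
```

```text
pos [441.3 214.  214.8] F [ 0.1 -0.2 -0.9] w 87.6 t 3.4 rot [ 0.014 -0.007  0.006] shift [ 29.2 -64.9 104.1]
ideal-frame shift [ 29.5 -63.6 104.8]
```

```bash
python3 -m handwheel '[[[0.014,-0.007,0.006],[10,-21,10],1],[[0,0,0],[10,-21,10],1],[[0,0,0],[10,-21,20],1],[[0,0,0],[0,0,22],1],[[0,0,0],[0,0,22],1],[[0,0,0],[0,0,20],1],[[0,0,0],[0,0,0],1],[[0,0,0],[0,0,0],1],[[0,0,0],[0,0,0],1],[[0,0,0],[0,0,0],1]]'
python3 -c "
from h import *
full((460.5,281.5,34),9)"
```

```text
t: 4.23
ee_pos: [465.3, 284.4, 109.9]
orientation: [-3.129, -0.243, -0.01]
ft_force: [1.0, 0.1, 0.9]
width: 87.8
pos [465.3 284.4 109.9] F [1.  0.1 0.9] w 87.8 t 4.23 rot [-0.003 -0.006 -0.002] shift [-5.6  2.4 75.9]
ideal-frame shift [-5.2  2.1 75.9]
```

```bash
python3 -m handwheel '[[[0,-0.006,0],[-5,2,0],1],[[0,0,0],[0,0,6],1],[[0,0,0],[0,0,15],1],[[0,0,0],[0,0,15],1],[[0,0,0],[0,0,14],1],[[0,0,0],[0,0,14],1],[[0,0,0],[0,0,12],1],[[0,0,0],[0,0,0],1],[[0,0,0],[0,0,0],1],[[0,0,0],[0,0,0],1]]'
python3 -c "
from h import *
full((460.5,281.5,34),9)
d=ctrl.get_image('wrist'); save(d,'w3.png')"
```

```text
t: 5.07
ee_pos: [465.2, 283.5, 37.9]
orientation: [-3.123, -0.24, -0.021]
ft_force: [0.0, 0.1, 0.7]
width: 87.7
pos [465.2 283.5  37.9] F [0.  0.1 0.7] w 87.7 t 5.07 rot [-0.008 -0.014 -0.004] shift [-5.   1.3  3.8]
ideal-frame shift [-5.   1.3  3.9]
```

View pics/w3.png

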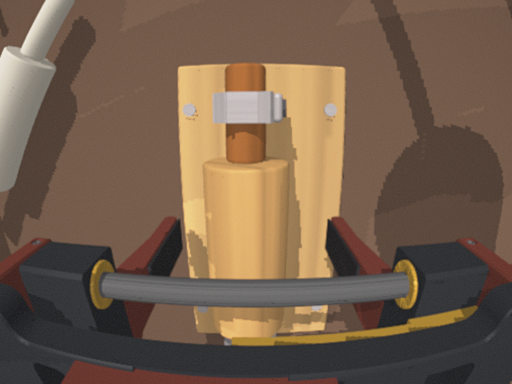

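The barrel sits between the fingers but a few mm left of the jaw centre (246 against about 255). I'll correct that, then close.

```bash
python3 -m handwheel '[[[-0.008,-0.014,0],[-5,1,4],1],[[0,0,0],[-1,0,0],1],[[0,0,0],[0,0,0],1],[[0,0,0],[0,0,0],0],[[0,0,0],[0,0,0],0],[[0,0,0],[0,0,0],0],[[0,0,0],[0,0,0],0],[[0,0,0],[0,0,0],0],[[0,0,0],[0,0,0],0],[[0,0,0],[0,0,0],0]]'
python3 -c "
from h import *
full((460.5,281.5,34),9)"
```

```text
t: 5.95
ee_pos: [460.8, 282.7, 36.5]
orientation: [-3.131, -0.24, -0.006]
ft_force: [0.9, 0.7, 0.8]
width: 44.6
pos [460.8 282.7  36.5] F [0.9 0.7 0.8] w 44.6 t 5.95 rot [-0.002 -0.004 -0.004] shift [-0.5  1.1  2.5]
ideal-frame shift [-0.5  1.1  2.5]
```

Gripped, width 44.6 with little force. Sliding level along +x now.

```bash
python3 -m handwheel '[[[0,0,0],[3,0,0],0],[[0,0,0],[4,0,0],0],[[0,0,0],[4,0,0],0],[[0,0,0],[4,0,0],0],[[0,0,0],[4,0,0],0],[[0,0,0],[4,0,0],0],[[0,0,0],[4,0,0],0],[[0,0,0],[4,0,0],0],[[0,0,0],[0,0,0],0],[[0,0,0],[0,0,0],0]]'
python3 -c "
from h import *
full((460.8+59.3,282.7+9.4,36.5),9)
d=ctrl.get_image('wrist'); save(d,'w4.png')"
```

```text
t: 6.78
ee_pos: [468.0, 282.8, 36.6]
orientation: [3.121, 0.235, -0.074]
ft_force: [-2.1, -0.4, 2.1]
width: 43.2
pos [468.  282.8  36.6] F [-2.1 -0.4  2.1] w 43.2 t 6.78 rot [ 0.007  0.048 -0.007] shift [52.8 -1.4 -2.5]
ideal-frame shift [52.9 -1.   0.1]
```

View pics/w4.png

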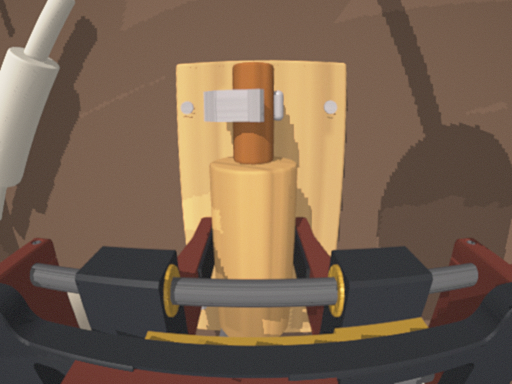

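The pin has moved about 7 mm and the jaw is opening, but small steps push too softly and the tool has tilted about 0.05 rad. I'll take larger steps and correct the tilt.

```bash
python3 -m handwheel '[[[0,0.048,0],[10,0,0],0],[[0,0.01,0],[10,0,0],0],[[0,0.01,0],[10,0,0],0],[[0,0.01,0],[10,0,0],0],[[0,0,0],[0,0,0],0],[[0,0,0],[0,0,0],0],[[0,0,0],[0,0,0],0],[[0,0,0],[0,0,0],0],[[0,0,0],[0,0,0],0],[[0,0,0],[0,0,0],0]]'
python3 -c "
from h import *
full((460.8+59.3,282.7+9.4,36.5),9)
d=ctrl.get_image('wrist'); save(d,'w5.png')"
```

```text
t: 7.67
ee_pos: [501.4, 285.6, 33.1]
orientation: [3.122, 0.234, 0.028]
ft_force: [0.8, 0.0, -1.3]
width: 43.3
pos [501.4 285.6  33.1] F [ 0.8  0.  -1.3] w 43.3 t 7.67 rot [ 0.012 -0.017 -0.007] shift [19.5 -3.5 -3.1]
ideal-frame shift [19.5 -3.4 -3.4]
```

View pics/w5.png

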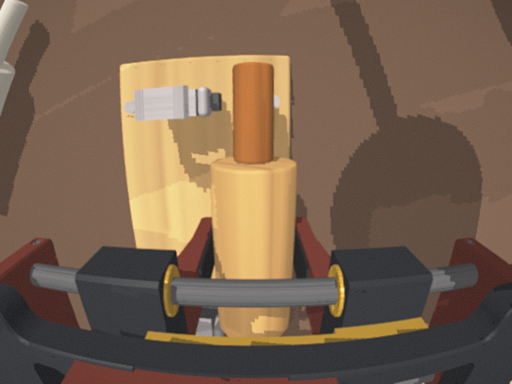

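The pin is clear: the handle now stands outside the jaw, about 40 mm out. I'll go 20 mm further and then lift.

```bash
python3 -m handwheel '[[[0.012,-0.017,-0.007],[10,-2,-2],0],[[0,0,0],[10,-1,-1],0],[[0,0,0],[2,0,-4],0],[[0,0,0],[0,0,-15],0],[[0,0,0],[0,0,-25],0],[[0,0,0],[0,0,-30],0],[[0,0,0],[0,0,-30],0],[[0,0,0],[0,0,-25],0],[[0,0,0],[0,0,-5],0],[[0,0,0],[0,0,0],0]]'
python3 -c "
from h import *
full((551,-280,165),24.6)
d=ctrl.get_image('wrist'); save(d,'w6.png')"
```

```text
t: 8.55
ee_pos: [522.1, 290.9, 174.5]
orientation: [3.128, 0.242, -0.004]
ft_force: [-0.7, -0.0, -2.2]
width: 43.4
pos [522.1 290.9 174.5] F [-0.7 -0.  -2.2] w 43.4 t 8.55 rot [ 0.004  0.004 -0.275] shift [-59.3 568.5  12.1]
ideal-frame shift [-211.4  531.2    9.5]
```

View pics/w6.png

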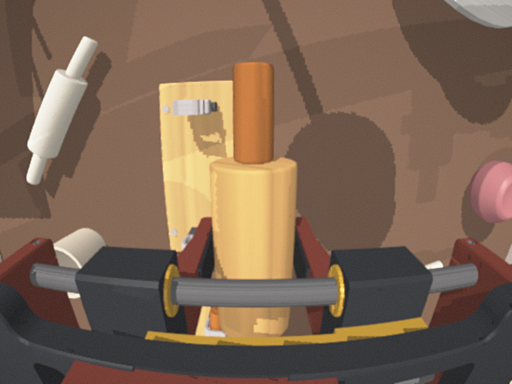

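The pin is held, off the clips and lifted. Carrying it to the stand and turning to its yaw on the way.

```bash
python3 -m handwheel '[[[0,0,-0.09],[-2,20,0],0],[[0,0,-0.09],[-6,33,0],0],[[0,0,-0.09],[-11,36,0],0],[[0,0,0],[-14,35,0],0],[[0,0,0],[-14,35,0],0],[[0,0,0],[-14,35,0],0],[[0,0,0],[-14,35,0],0],[[0,0,0],[-14,35,0],0],[[0,0,0],[-14,35,0],0],[[0,0,0],[-14,35,0],0]]'
python3 -c "
from h import *
full((551,-280,165),24.6)"
```

```text
t: 9.43
ee_pos: [533.2, -71.8, 157.2]
orientation: [3.061, 0.701, -0.041]
ft_force: [1.2, 0.6, -1.5]
width: 43.5
pos [533.2 -71.8 157.2] F [ 1.2  0.6 -1.5] w 43.5 t 9.43 rot [-0.004  0.026  0.021] shift [-74.8 195.2  -6.8]
ideal-frame shift [-70.5 196.7  -7.8]
```

```bash
python3 -m handwheel '[[[0,0.026,0.02],[-13,34,-1],0],[[0,0,0],[-12,34,-2],0],[[0,0,0],[-12,34,-2],0],[[0,0,0],[-12,34,-2],0],[[0,0,0],[-12,32,-1],0],[[0,0,0],[-9,23,0],0],[[0,0,0],[0,0,0],0],[[0,0,0],[0,0,0],0],[[0,0,0],[0,0,0],0],[[0,0,0],[0,0,0],0]]'
python3 -c "
from h import *
full((551.5,-280,100),24.6)
for n in('wrist','top','scene'):
  d=ctrl.get_image(n); save(d,n+'7.png')
  for z in(44,):
    print(n,proj(d,(551.5,-280,44),n=='wrist'))
  for q in('stand_seat','thick_pin_center'):
   for r in ctrl.spot_point(d,q)[:3]: print(n,q,round(r['score'],2),toworld(d,r['position']).round(1))
"
```

```text
t: 10.27
ee_pos: [537.6, -288.5, 143.0]
orientation: [-3.054, -0.649, 0.037]
ft_force: [-1.0, 0.6, -2.1]
width: 43.2
pos [ 537.6 -288.5  143. ] F [-1.   0.6 -2.1] w 43.2 t 10.27 rot [-0.023  0.019 -0.01 ] shift [17.  -1.1 42.8]
ideal-frame shift [16.2 -1.9 43. ]
wrist (np.float64(274.82958919492455), np.float64(193.63514095349626))
wrist thick_pin_center 0.91 [ 541.  -291.7  152.5]
wrist thick_pin_center 0.76 [ 318.3 -238.4   22.2]
top (np.float64(364.1332120382431), np.float64(170.70749819360034))
top stand_seat 0.74 [ 549.5 -281.9   46.9]
top thick_pin_center 0.85 [ 540.8 -288.9  151. ]
top thick_pin_center 0.8 [ 318.7 -243.3   18.5]
top thick_pin_center 0.62 [276.4 331.6  25. ]
scene (np.float64(178.43640778671283), np.float64(176.7949136671491))
scene stand_seat 0.74 [ 549.2 -281.2   46.3]
scene thick_pin_center 0.72 [709.9 164.   21.8]
scene thick_pin_center 0.56 [272.9 336.   17.2]
scene thick_pin_center 0.49 [ 316.1 -245.    20.3]
```

View pics/wrist7.png

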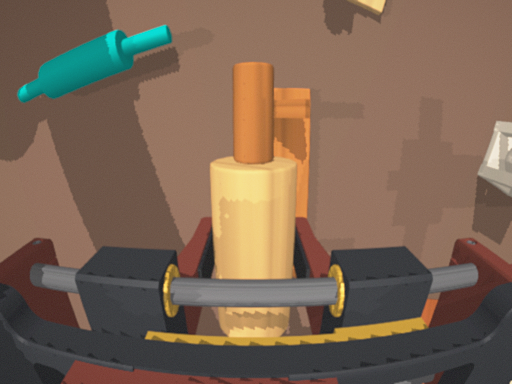

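View pics/scene7.png

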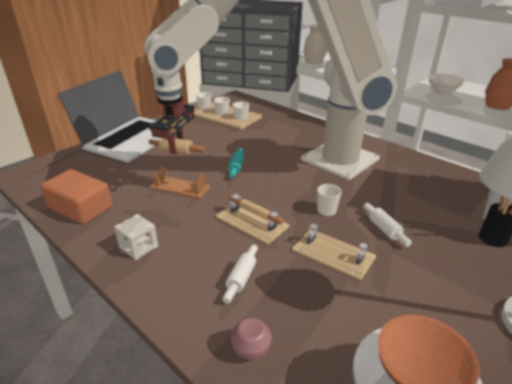

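The pin hangs above the stand, about 16 mm short across it (the stand shows to the right of the handle at (292,150)). I'll shift, level the tool and lower partway.

```bash
python3 -m handwheel '[[[-0.023,0.019,-0.01],[8,-1,0],0],[[0,0,0],[8,-1,5],0],[[0,0,0],[0,0,15],0],[[0,0,0],[0,0,20],0],[[0,0,0],[0,0,13],0],[[0,0,0],[0,0,0],0],[[0,0,0],[0,0,0],0],[[0,0,0],[0,0,0],0],[[0,0,0],[0,0,0],0],[[0,0,0],[0,0,0],0]]'
python3 -c "
from h import *
full((551,-280.5,36),24.6)
d=ctrl.get_image('wrist'); save(d,'w8.png')
d=ctrl.get_image('top'); save(d,'t8.png')
i=cv2.imread('pics/t8.png');cv2.imwrite('pics/zt8.png',cv2.resize(i[130:215,315:420],(735,595),interpolation=cv2.INTER_CUBIC))
"
```

```text
t: 11.55
ee_pos: [556.4, -280.7, 91.6]
orientation: [3.066, 0.668, 0.007]
ft_force: [0.0, 0.1, -1.9]
width: 43.4
pos [ 556.4 -280.7   91.6] F [ 0.   0.1 -1.9] w 43.4 t 11.55 rot [ 0.005 -0.004 -0.   ] shift [-5.  -2.7 55.6]
ideal-frame shift [-4.8 -2.4 55.6]
```

View pics/w8.png

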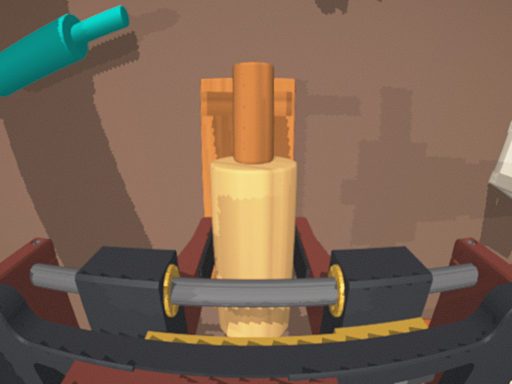

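View pics/zt8.png

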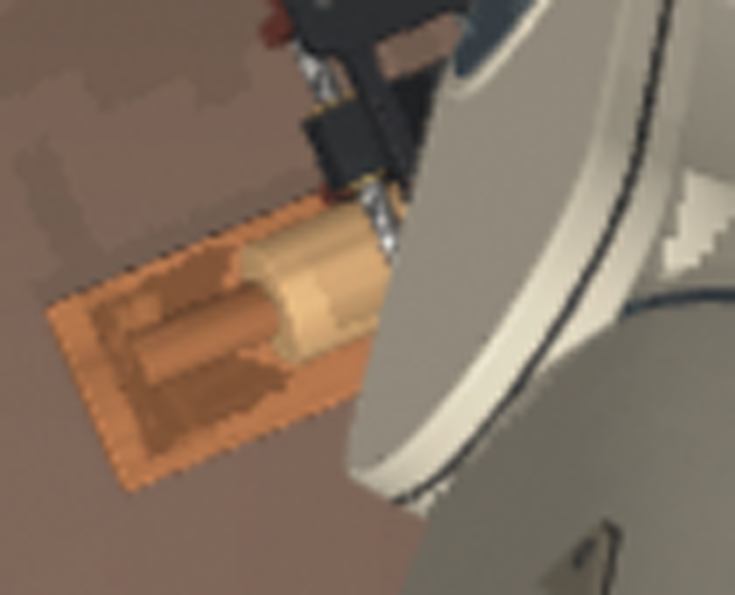

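The pin is parallel to the stand, with the handle at column 253 against 248 for the stand's centre, or about 4 mm. That agrees with the computed −5 mm. Correcting and lowering.

```bash
python3 -m handwheel '[[[0.005,-0.004,0],[-4.5,-2.5,0],0],[[0,0,0],[0,0,6],0],[[0,0,0],[0,0,12],0],[[0,0,0],[0,0,12],0],[[0,0,0],[0,0,10],0],[[0,0,0],[0,0,7],0],[[0,0,0],[0,0,3],0],[[0,0,0],[0,0,0],0],[[0,0,0],[0,0,0],0],[[0,0,0],[0,0,0],0]]'
python3 -c "
from h import *
full((551,-280.5,36),24.6)
d=ctrl.get_image('wrist'); save(d,'w9.png')
d=ctrl.get_image('scene'); save(d,'s9.png')
i=cv2.imread('pics/s9.png');cv2.imwrite('pics/zs9.png',cv2.resize(i[140:215,130:230],(800,600),interpolation=cv2.INTER_CUBIC))
"
```

```text
t: 12.48
ee_pos: [550.6, -280.4, 36.1]
orientation: [-3.069, -0.667, 0.001]
ft_force: [-0.7, 0.3, -1.5]
width: 43.9
pos [ 550.6 -280.4   36.1] F [-0.7  0.3 -1.5] w 43.9 t 12.48 rot [-0.001  0.001 -0.001] shift [0.3 0.2 0.1]
ideal-frame shift [0.3 0.2 0.1]
```

View pics/w9.png

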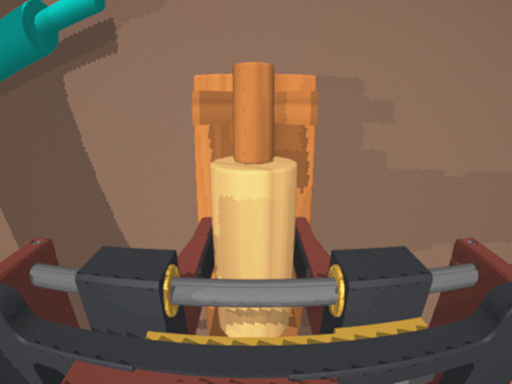

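View pics/zs9.png

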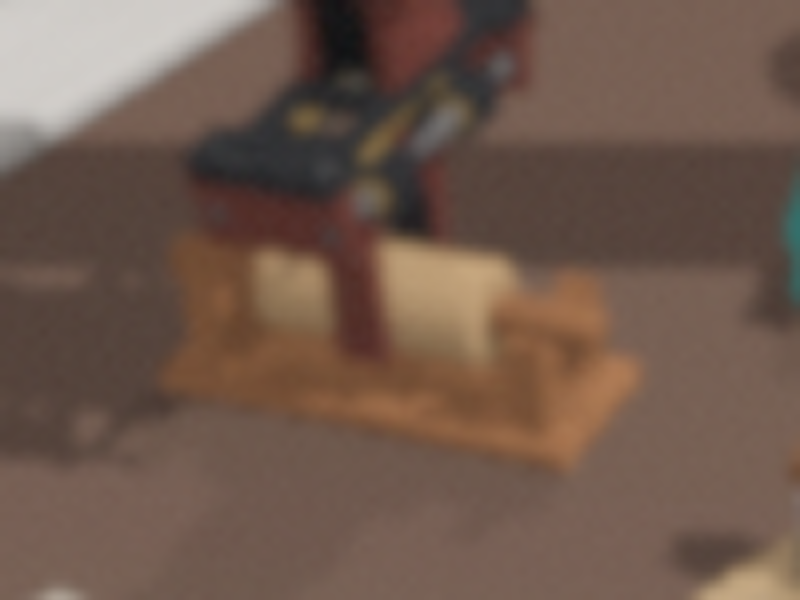

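Both handles are in the Vs but not yet carrying the pin, since Fz still reads the pin's weight. I'll lower in small steps until contact.

```bash
python3 -m handwheel '[[[0,0,0],[0,0,1],0],[[0,0,0],[0,0,1],0],[[0,0,0],[0,0,1],0],[[0,0,0],[0,0,0],0],[[0,0,0],[0,0,0],0],[[0,0,0],[0,0,0],0],[[0,0,0],[0,0,0],0],[[0,0,0],[0,0,0],0],[[0,0,0],[0,0,0],0],[[0,0,0],[0,0,0],0]]'
python3 -c "
from h import *
full((551,-280.5,36),24.6)"
```

```text
t: 13.42
ee_pos: [551.8, -281.0, 36.5]
orientation: [3.068, 0.667, 0.003]
ft_force: [0.3, -0.1, -2.6]
width: 43.7
pos [ 551.8 -281.    36.5] F [ 0.3 -0.1 -2.6] w 43.7 t 13.42 rot [ 0.002 -0.002 -0.001] shift [-0.5 -0.7  0.5]
ideal-frame shift [-0.5 -0.7  0.5]
```

```bash
python3 -m handwheel '[[[0,0,0],[0,0,2],0],[[0,0,0],[0,0,2],0],[[0,0,0],[0,0,0],0],[[0,0,0],[0,0,0],0],[[0,0,0],[0,0,0],0],[[0,0,0],[0,0,0],0],[[0,0,0],[0,0,0],0],[[0,0,0],[0,0,0],0],[[0,0,0],[0,0,0],0],[[0,0,0],[0,0,0],0]]'
python3 -c "
from h import *
full((551,-280.5,36),24.6)"
```

```text
t: 14.25
ee_pos: [552.0, -281.2, 36.3]
orientation: [3.068, 0.667, 0.003]
ft_force: [-0.7, 0.5, 0.8]
width: 43.5
pos [ 552.  -281.2   36.3] F [-0.7  0.5  0.8] w 43.5 t 14.25 rot [ 0.002 -0.002 -0.001] shift [-0.6 -1.1  0.3]
ideal-frame shift [-0.6 -1.1  0.3]
```

```bash
python3 -m handwheel '[[[0,0,0],[0,0,2],0],[[0,0,0],[0,0,3],0],[[0,0,0],[0,0,3],0],[[0,0,0],[0,0,0],0],[[0,0,0],[0,0,0],0],[[0,0,0],[0,0,0],0],[[0,0,0],[0,0,0],0],[[0,0,0],[0,0,0],0],[[0,0,0],[0,0,0],0],[[0,0,0],[0,0,0],0]]'
python3 -c "
from h import *
for i in range(4):
  full((551,-280.5,36),24.6); d=ctrl.get_image('wrist')
save(d,'w10.png')"
```

```text
t: 15.08
ee_pos: [552.1, -281.4, 36.0]
orientation: [3.069, 0.666, 0.002]
ft_force: [0.4, -0.1, 2.3]
width: 43.7
pos [ 552.1 -281.4   36. ] F [ 0.4 -0.1  2.3] w 43.7 t 15.08 rot [ 0.002 -0.001 -0.002] shift [-0.6 -1.2  0. ]
ideal-frame shift [-0.6 -1.2  0. ]
pos [ 552.  -281.3   36.1] F [-0.2  0.1 -1.6] w 43.1 t 15.13 rot [ 0.002 -0.001 -0.002] shift [-0.6 -1.2  0.1]
ideal-frame shift [-0.6 -1.2  0.1]
pos [ 552.  -281.4   36.2] F [-0.5 -0.7 -1. ] w 42.7 t 15.18 rot [ 0.002 -0.001 -0.002] shift [-0.6 -1.2  0.2]
ideal-frame shift [-0.6 -1.2  0.2]
pos [ 552.1 -281.4   36.2] F [-0.1 -0.1 -1.5] w 43.3 t 15.23 rot [ 0.002 -0.001 -0.002] shift [-0.6 -1.2  0.2]
ideal-frame shift [-0.6 -1.2  0.2]
```

View pics/w10.png

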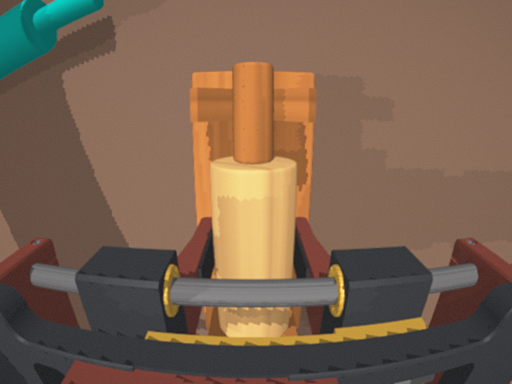

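```bash
python3 -m handwheel '[[[0,0,0],[0,0,0],0],[[0,0,0],[0,0,0],0],[[0,0,0],[0,0,0],0],[[0,0,0],[0,0,0],0],[[0,0,0],[0,0,0],0],[[0,0,0],[0,0,0],0],[[0,0,0],[0,0,0],0],[[0,0,0],[0,0,3],0],[[0,0,0],[0,0,3],0],[[0,0,0],[0,0,3],0]]'
python3 -c "
from h import *
for i in range(4):
  full((551,-280.5,36),24.6); d=ctrl.get_image('wrist')"
```

```text
t: 16.12
ee_pos: [552.1, -281.6, 35.2]
orientation: [3.069, 0.666, 0.001]
ft_force: [-10.5, 5.7, 29.8]
width: 43.4
pos [ 552.1 -281.6   35.2] F [-10.5   5.7  29.8] w 43.4 t 16.12 rot [ 0.001 -0.001 -0.002] shift [-0.5 -1.4 -0.8]
ideal-frame shift [-0.5 -1.4 -0.8]
pos [ 552.1 -281.6   35.2] F [-9.7  5.5 27.4] w 43.5 t 16.17 rot [ 0.001 -0.001 -0.002] shift [-0.5 -1.4 -0.8]
ideal-frame shift [-0.5 -1.4 -0.8]
pos [ 552.  -281.5   35.2] F [-10.2   5.1  27.4] w 43.2 t 16.22 rot [ 0.001 -0.001 -0.002] shift [-0.5 -1.4 -0.8]
ideal-frame shift [-0.5 -1.4 -0.8]
pos [ 552.1 -281.6   35.2] F [-9.8  4.8 27. ] w 43.6 t 16.27 rot [ 0.001 -0.001 -0.002] shift [-0.5 -1.4 -0.8]
ideal-frame shift [-0.5 -1.4 -0.8]
```

Pressing gives 27 N upward, so the pin is firmly seated in the Vs. Relaxing and opening.

```bash
python3 -m handwheel '[[[0,0,0],[0,0,0],0],[[0,0,0],[0,0,0],0],[[0,0,0],[0,0,0],0],[[0,0,0],[0,0,0],0.55],[[0,0,0],[0,0,0],0.6],[[0,0,0],[0,0,0],0.7],[[0,0,0],[0,0,0],0.85],[[0,0,0],[0,0,0],1],[[0,0,0],[0,0,0],1],[[0,0,0],[0,0,0],1]]'
python3 -c "
from h import *
full((551,-280.5,150),24.6)
d=ctrl.get_image('wrist');save(d,'w11.png')"
```

```text
t: 17.15
ee_pos: [553.0, -282.0, 36.3]
orientation: [3.068, 0.666, 0.005]
ft_force: [-0.3, -0.6, -0.1]
width: 82.6
pos [ 553.  -282.    36.3] F [-0.3 -0.6 -0.1] w 82.6 t 17.15 rot [ 0.003 -0.002 -0.002] shift [  -1.    -1.8 -113.8]
ideal-frame shift [  -1.3   -2.2 -113.7]
```

View pics/w11.png

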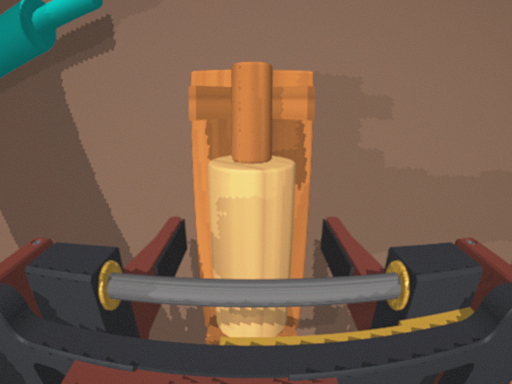

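The fingers are off the pin and it lies centred in the Vs. Rising straight up.

```bash
python3 -m handwheel '[[[0,0,0],[0,0,0],1],[[0,0,0],[0,0,-8],1],[[0,0,0],[0,0,-15],1],[[0,0,0],[0,0,-25],1],[[0,0,0],[0,0,-30],1],[[0,0,0],[0,0,-30],1],[[0,0,0],[0,0,-25],1],[[0,0,0],[0,0,-10],1],[[0,0,0],[0,0,0],1],[[0,0,0],[0,0,0],1]]'
python3 -m handwheel '[[[0,0,0],[0,20,0],1],[[0,0,0],[0,30,0],1],[[0,0,0],[0,30,0],1],[[0,0,0],[0,20,0],1],[[0,0,0],[0,0,0],1],[[0,0,0],[0,0,0],1],[[0,0,0],[0,0,0],1],[[0,0,0],[0,0,0],1],[[0,0,0],[0,0,0],1],[[0,0,0],[0,0,0],1]]'
python3 -c "
from h import *
full((551,-280.5,150),24.6)
for n in('wrist','scene'):
  d=ctrl.get_image(n);save(d,n+'12.png')
  for q in('thick_pin_center','stand_seat','slim_pin_center'):
   for r in ctrl.spot_point(d,q)[:4]: print(n,q,round(r['score'],2),toworld(d,r['position']).round(1))
i=cv2.imread('pics/scene12.png');cv2.imwrite('pics/zs12.png',cv2.resize(i[150:280,140:380],(800,433),interpolation=cv2.INTER_CUBIC))
"
```

```text
t: 18.03
ee_pos: [551.5, -281.2, 187.4]
orientation: [3.069, 0.666, 0.002]
ft_force: [0.6, -0.5, -0.6]
width: 87.7
t: 18.87
ee_pos: [586.7, -367.6, 172.0]
orientation: [-3.054, -0.667, 0.023]
ft_force: [-0.5, 0.5, 0.2]
width: 87.8
pos [ 586.7 -367.6  172. ] F [-0.5  0.5  0.2] w 87.8 t 18.87 rot [-0.018  0.011  0.001] shift [  4.1 -93.7  23.7]
ideal-frame shift [  3.8 -94.1  22. ]
wrist thick_pin_center 0.7 [ 551.9 -286.9   43.6]
scene thick_pin_center 0.84 [ 315.8 -239.6   21.9]
scene thick_pin_center 0.75 [ 552.9 -284.7   43.5]
scene thick_pin_center 0.67 [708.3 164.4  23.3]
scene thick_pin_center 0.66 [274.5 335.4  21.4]
scene slim_pin_center 0.63 [508.1  32.7  42.1]
```

View pics/wrist12.png

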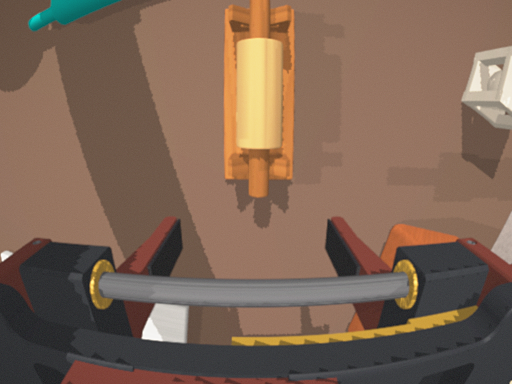

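View pics/zs12.png

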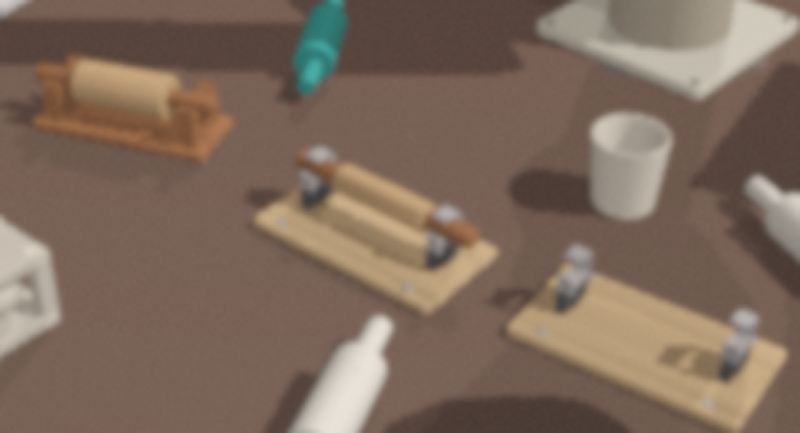

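The pin lies in the stand and the slim pin is still in its clips. One zoom to check the end clearance.

```bash
python3 -c "
from h import *
i=cv2.imread('pics/wrist12.png');cv2.imwrite('pics/zw12.png',cv2.resize(i[0:205,205:315],(322,600),interpolation=cv2.INTER_CUBIC))
d=ctrl.get_image('wrist')
for v in (40,148): print('barrel end',atz(d,260,v,60,True))
for v in (0,196): print('handle end',atz(d,259,v,48,True))
for v in (20,153): print('saddle',atz(d,285,v,55,True))
"
```

```text
barrel end [ 532.35019851 -239.85423153   60.        ]
barrel end [ 573.80522864 -330.12858216   60.        ]
handle end [ 513.00189008 -199.27427896   48.        ]
handle end [ 593.5524865  -374.67679648   48.        ]
saddle [ 544.33564871 -210.41600232   55.        ]
saddle [ 597.18609021 -325.045514     55.        ]
```

View pics/zw12.png

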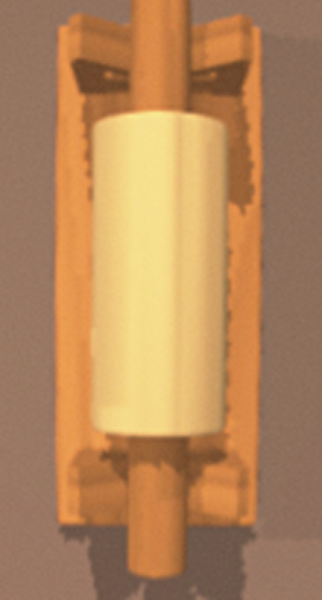

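```bash
python3 -c "
from h import *
print(ctrl.close_job())"
```

```text
the job is handed in; nothing more can be done
None
```

The thick pin is lying in the two V saddles of the stand, and the slim pin is still in its clips. I handed the job in at about 19 s, with the gripper open and well clear of everything.

- **Removal:** I gripped the barrel and slid the pin roughly level out through the sprung side, with up to about 3 mm of dip. My first small steps pushed too softly and tilted the tool by about 0.05 rad. I corrected that with larger steps, and lifted only once the pin was about 60 mm out.
- **Placing:** I lowered the pin into the Vs until a light press read about 27 N upward, then let the press relax before opening the fingers.
- **Last checks:** The pin's centre was found at a height of 43.5 mm, against 44 mm expected. In the picture it lies centred across the Vs.
- **What disagreed:** The pin looks about 5 mm off centre lengthwise, against 16 mm of clearance at each end. My estimates of the stand's own position differed by up to about 6 mm along its length, so that offset is uncertain. The picture shows a gap between the barrel and the saddle at both ends.

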